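Clip the sample tube into the tube mixer

ROBOT

A 7-joint arm with a two-finger parallel gripper is mounted at the origin on a cart in front of the work surface, level with it; the furniture and walls round the work are solid. World frame = base frame: x ahead of the robot, y to its left, z up, the work surface at z = 0. Lengths are in m, angles in rad, forces in N, time in s.
With the tool pointing down it reaches from about 0.375 to 0.925 m from the base axis. Payload 3.1 kg.
Tool frame: the origin (TCP) lies midway between the tips of the shut fingers; the grasp point (between the pads) lies 19 mm behind it (arm.grasp_offset is the distance from the TCP to the grasp point, in m); z points along the fingers, y is the line along which they close (so a half turn about z gives the same grasp; the last joint's range is limited). The gripper opens to 85 mm and grips with 20 to 120 N. Pads are 22 mm wide; open, the fingers measure 114 mm over their backs; the gripper's body (76 mm by 85 mm) begins 54 mm behind the grasp point. The pads swing forward as they close: fully open they stand 13 mm farther back than shut.
Start: joints at [1.102, 0.383, 0.044, 1.598, -0.018, 1.161, -0.05], TCP at [0.236, -0.606, 0.231] pointing down, gripper open.
Joint ranges: [-2.61, 2.61], [-0.41, 2.15], [-1.48, 1.57], [0, 2.5], [-1.57, 4.71], [0.05, 1.97], [-2.85, 2.85]. Speed limits (rad/s): [2.79, 2.79, 3.14, 3.14, 3.14, 3.14, 3.14].

INTERFACE

Orientations are given as a rotation vector (axis times angle).
In Python, from workcell import arm gives the robot as it stands. The module is installed in compiled form; this text tells all that it offers.
- The arm moves only by the tool play_rows, never from a script. Its argument "targets" is a list of rows, each a list of 7 numbers: the opening, from -1 (shut) to 1 (fully open), then the shift along the tool's x, y, z each as a share of 500 mm, from -1 to 1, then the turn, a rotation vector about the tool's x, y, z each as a share of 360 degrees, from -1 to 1. A call has 1 to 20 rows; each row is the pose to reach, as a shift and turn from the pose commanded when the call began, along the tool's axes at that moment, turning the shorter way round; what a row does not reach only later rows make up. A row lasts 1/10 s, in which the tool goes at most 50 mm and 8.59 degrees, less where a joint would pass 70% of its speed; a pose out of reach is approached as far as the arm can. A call with a number of a shift or a turn outside -1 to 1 is refused whole. A call with a gripper value outside its range is refused whole. The fingers move at their own pace and stop on an object; "squeeze" is the grip in N (left out, the last holds). Time passes only in rows, so rows that repeat a pose let the fingers close. It gives the time, the measured TCP pose, the force, the opening and the grip force at its end, in the units of the state.
- arm.observe(): the state, without advancing time (a new reading comes with each control period).
- arm.capture(name): name is "scene" or "top" or "wrist"; returns the picture (420x560x3 uint8, red, green, blue); there is no depth.
- arm.get_calibration(name): a dict with "mtx" (3x3 intrinsics, pixels), "k1" (the pictures are not rectified: a ray, as slopes to the right and down, at radius r is drawn at 1 + k1 r^2 times it, then the intrinsics apply), "xyz" and "orientation" of the camera in the world. Camera axes: x right, y down, z forward; pixel columns grow to the right and rows downward; lengths in m; the calibration is good to about 2 mm. A picture is of the moment at which its call begins: read the wrist's pose just before it. get_calibration takes no time and is no camera call; for the wrist camera it gives the pose at the moment of the call.
- arm.sign_off(): hands the job in; it is judged then, once.
The state is a dict: "t": time; "q": joint angles; "joint_velocities": joint speeds; "tau": joint torques, N m; "eef_pos": TCP position; "tcp_rot": TCP orientation; "ft_force": force on the tool from outside, world axes, zero at the start; "wrist_torque": the same for the moment, N m; "finger_gap": finger opening in m; "grip_force": force on a finger pad.
Only numpy, scipy, OpenCV 4.12 (cv2) and the standard library are available. Lean on these libraries where they do the work, as an engineer would, in place of code of your own. Each camera call takes 0.05 s, during which the arm holds its last target. There are 200 camera calls.

TASK

Load the blue-capped amber tube that lies on the desk into the tube mixer: slide the orange thumb latch to the left so that the clear spring cover swings fully open, then press the tube down into the empty front pair of spring clips until it has snapped fully home in both. Leave the cover open, and do not disturb the black-capped tube already in the mixer or the beaker, bottle and petri dish on the desk.

Things in the scene. Friction and masses are not known exactly. Their poses are not given: they have to be found in the camera images.
- mixer: Tube mixer, white bench instrument fixed to the desk. Origin at desk height; x from its front (latch side) to its back, y to its left seen from the front, z up. Housing x -140 to 110, y -100 to 100, 50 mm high; front ledge (x -140 to -80) flat, bearing only the latch. Clear hood behind it: x -78 to 102, y -92 to 92, top at z 113. Under it a carrier plate (top z 62) with two rows of spring clips.
- latch_tab (a point): Centre of the top of the orange ribbed latch tab on the mixer's front ledge (mixer x -119, y 0, z 69 mm at rest); axes as the mixer's. The tab is 15 mm (x) by 20 mm (y), stands 18 mm above the ledge and is free on both y sides. A steel bar runs from it backward, hooked over a lug of the cover.
- latch (a joint): Travel of the latch (m): 0 at rest; it slides along the mixer's +y (left) up to 0.014 against a return spring of 1 to 2.4 N. Beyond about 0.009 it lets go of the cover; hold it aside for about half a second while the cover rises past the hook. It springs back when let go.
- cover (a joint): Opening of the cover (rad): 0 shut, 1.8 fully open, leaning back. Hinged along y at the mixer's back (x 104, z 56 mm). Once unlatched a damped spring swings it up in about 2 s, with less than 2 N at its front edge; it waits against a hand in its way and goes on when the hand leaves.
- front_seat (a point): Mid-point of the tube's axis when home in the empty front row (mixer x -35, y 0, z 82 mm), axes as the mixer's: the tube lies along y. Clips, 10 mm wide, at y -32 and 32 mm, 54 mm free between them; each has sprung fingers at -x and +x: mouth 38 mm wide 17 mm above the seat, throat 19 mm wide at 9 mm. Push straight down (some 10 to 18 N in all); past the throat the clips draw the tube home.
- tube: Tube to load: amber glass, 26 mm across, 140 mm long over blue octagonal caps (34 mm across flats, 22 mm long, both ends alike, 96 mm of glass between), white label band round the middle, 0.09 kg. Origin on its axis at mid-length, y along the axis. It lies loose on the desk, axis 17 mm up, does not roll, and may go in either way round.
- loaded_tube: The same kind of tube with black caps, already home in the back clips of the mixer (mixer x 45, 80 mm behind the front row). Origin on its axis at mid-length, y along the axis. To be left alone.
- beaker_tall: Empty glass beaker standing loose on the desk, 63 mm in diameter, 76 mm high; origin at the centre of its underside. To be left alone.
- solvent_bottle: Glass bottle standing loose behind the mixer on its right, 57 mm in diameter, 122 mm high; origin at the centre of its underside. To be left alone.
- petri_dish: Clear petri dish with its lid, lying loose on the desk on the mixer's left, 59 mm in diameter, 16 mm high; origin at the centre of its underside. To be left alone.
Mind the look-alikes: they are no part of the job. What is shaped like the tube but red is not meant.

How it is judged:
By the outcome, as a careful person would: the job done as asked, in the order asked, and still so for the second after the job is handed in, with the robot touching nothing.
It also fails if it takes over 54 s, if anything falls off the work surface, if the arm or the gripper's body presses on something with over 40 N, if the wrist force passes 120 N, or if a joint passes its speed limit or range.

## Working session

There is one attempt and no reset: what is moved stays moved. The work goes in short steps, Python scripts to look and compute and a tool call to move; the robot and the scene stay as the last step left them, time stands still between calls to the robot, and variables do not carry over. Pictures are saved under pics/ and viewed, at most 10 in all, crops included, and the job is handed in when it is done.

Besides the shell and the picture viewer there is one more tool, called after "Emit:" in YAML: its name, and indented under it one key for each argument. play_rows: Moves the arm, as the interface text tells. Shift numbers are shares of 500 mm and turn numbers shares of 360 degrees, none past 1 either way. Its arguments: {"type":"object","properties":{"targets":{"type":"array"},"squeeze":{"type":"number"}},"required":["targets"]}

```bash
mkdir -p pics; python3 - <<'E'
from workcell import arm
import cv2
s=arm.observe(); print(s['t'],s['eef_pos'],s['tcp_rot'],s['finger_gap'],arm.grasp_offset)
for n in ('scene','top'):
    c=arm.get_calibration(n); print(n,c)
    cv2.imwrite(f'pics/{n}0.png',arm.capture(n)[:,:,::-1])
E
```

```text
0.0 [ 0.235171   -0.60494186  0.2298642 ] [-3.08521197e+00 -5.78783958e-01  9.91195878e-04] 0.08531481845534253 0.0187
scene {'mtx': array([[439.04891043,   0.        , 284.89106766],
       [  0.        , 439.04891043, 212.30766912],
       [  0.        ,   0.        ,   1.        ]]), 'k1': 0.012144315942344292, 'xyz': array([-0.48609333,  0.52788889,  0.79569201]), 'orientation': array([-1.08334507,  2.09331931, -1.21565475])}
top {'mtx': array([[444.59803183,   0.        , 279.64604725],
       [  0.        , 444.59803183, 206.00022457],
       [  0.        ,   0.        ,   1.        ]]), 'k1': -0.12249955300794353, 'xyz': array([ 0.27214524, -0.13841375,  1.44561363]), 'orientation': array([-2.13415729,  2.11095634, -0.22833178])}
```

View pics/scene0.png

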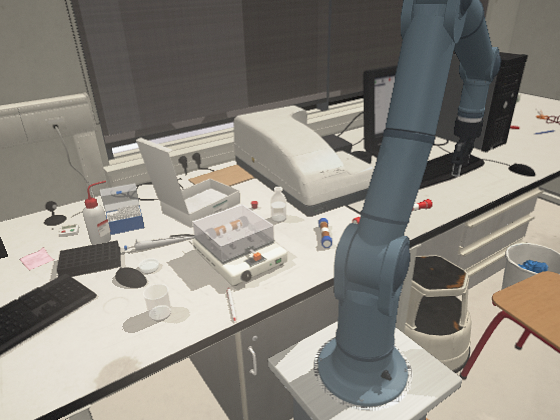

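View pics/top0.png

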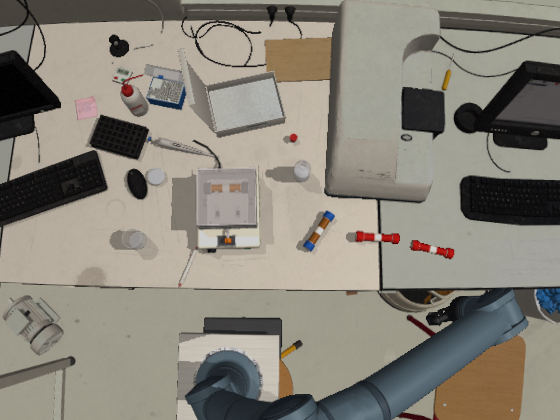

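The scene shows the mixer at about (240,245) and the tube candidates. In the top view these are blue-capped amber (320,231), red (377,237) and red (432,249). The blue-capped amber one is the one meant, since the others are red. I'll confirm that in enlarged crops.

```bash
python3 - <<'E'
import cv2
a=cv2.imread('pics/top0.png')[155:265,185:345]; cv2.imwrite('pics/topc.png',cv2.resize(a,None,fx=5,fy=5,interpolation=cv2.INTER_CUBIC))
a=cv2.imread('pics/scene0.png')[185:295,185:345]; cv2.imwrite('pics/scenec.png',cv2.resize(a,None,fx=5,fy=5,interpolation=cv2.INTER_CUBIC))
E
```

```text
(no output)
```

View pics/topc.png

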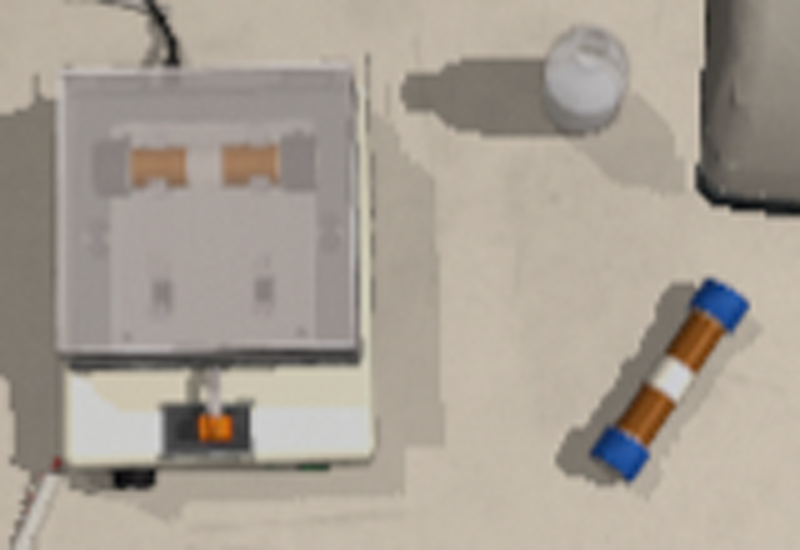

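View pics/scenec.png

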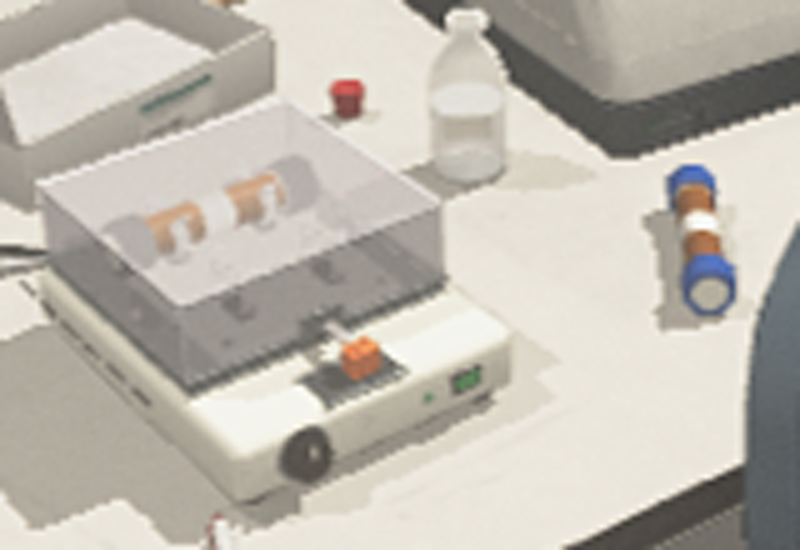

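The top crop shows the hood top corners at (60,68), (354,68), (357,351) and (59,351). The tab is at (215,428), and the tube caps are at (720,305) and (620,453) with the label at (671,378). The scene crop shows the tab at (361,347) and the label at (701,223). The blue caps and amber glass confirm the tube, so I'll fit the poses now.

```bash
cat >h.py <<'E'
import numpy as np
from scipy.spatial.transform import Rotation as R
from scipy.optimize import least_squares
def proj(c,P):
    p=R.from_rotvec(c['orientation']).inv().apply(np.atleast_2d(P)-c['xyz'])
    s=p[:,:2]/p[:,2:]; s=s*(1+c['k1']*(s**2).sum(1,keepdims=True))
    return s*c['mtx'][0,0]+c['mtx'][:2,2]
def tri(obs):
    f=lambda X:np.concatenate([(proj(c,X)[0]-uv) for c,uv in obs])
    r=least_squares(f,[.5,-.1,.05]); return r.x,np.abs(r.fun).max()
def onz(c,uv,z):
    return least_squares(lambda a:proj(c,[a[0],a[1],z])[0]-uv,[.5,-.1]).x
def world(m,P):
    P=np.atleast_2d(P)*.001; return R.from_euler('z',m[2]).apply(P)+[m[0],m[1],0]
E
python3 - <<'E'
from h import *
from workcell import arm
T,S=[arm.get_calibration(n) for n in('top','scene')]
t=lambda u,v:np.array([u/5+185-.4,v/5+155-.4]); s=lambda u,v:np.array([u/5+185-.4,v/5+185-.4])
tab,e=tri([(T,t(215,428)),(S,s(361,347))]);print('tab',tab,e)
lab,e=tri([(T,t(671,378)),(S,s(701,223))]);print('label',lab,e)
M=[[102,92,113],[102,-92,113],[-78,-92,113],[-78,92,113],[-119,0,69]]
A=[t(60,68),t(354,68),t(357,351),t(59,351),t(215,428)]
B=[s(40,184),s(282,98),s(441,206),s(180,305),s(361,347)]
for nm,use in(('both',3),('top',1),('scene',2)):
    def f(m):
        W=world(m,M);o=[]
        if use&1:o.append((proj(T,W)-A).ravel())
        if use&2:o.append((proj(S,W)-B).ravel())
        return np.concatenate(o)
    r=least_squares(f,[.6,0,0],loss='soft_l1');print(nm,r.x,np.round(f(r.x),1))
for z in(.017,.025,.034):
    a,b=onz(T,t(720,305),z),onz(T,t(620,453),z);print(z,a,b,(a+b)/2,np.hypot(*(a-b)),onz(T,t(671,378),z), onz(S,s(701,223),z),np.degrees(np.arctan2(*(a-b)[::-1])))
print(onz(T,t(587,80),.06))
E
```

```text
tab [0.44078453 0.00396942 0.0666318 ] 0.10713376984625711
label [ 0.4813763  -0.28518909  0.02682312] 0.1844039810895879
both [0.55889178 0.0089802  0.03264535] [-0.2  0.5 -0.  -0.7  0.1 -0.2 -0.8  1.  -0.4  0.2 -0.6 -1.   1.5 -1.
  0.9 -0.9 -0.2  0.  -0.3 -0.4]
top [0.55948691 0.0081723  0.02687514] [ 0.3  0.2  0.4 -0.7  0.2 -0.2 -0.7  0.6 -0.3  0.1]
scene [0.55651004 0.01162462 0.04726473] [-1.3 -0.1  0.5 -0.5  0.6 -0.6 -0.   0.8 -0.2  0. ]
0.017 [ 0.53182678 -0.31833588] [ 0.43391394 -0.25240365] [ 0.48287036 -0.28536976] 0.11804229891742588 [ 0.48320324 -0.2857684 ] [ 0.49331932 -0.29604137] -33.95541123748382
0.025 [ 0.53037261 -0.31732835] [ 0.43300806 -0.25176532] [ 0.48169033 -0.28454684] 0.11738128157146628 [ 0.48202135 -0.28494323] [ 0.48325719 -0.2875766 ] -33.955411237483915
0.034 [ 0.52873666 -0.31619487] [ 0.43198895 -0.25104721] [ 0.4803628  -0.28362104] 0.11663763705726092 [ 0.48069172 -0.28401493] [ 0.4719373  -0.27805375] -33.95541123748394
[ 0.67106012 -0.22840608]
```

```bash
cat >>h.py <<'E'
MX=np.array([.559,.0087,.030])
def Rt(yaw,tilt=0):  # tool down, x axis at yaw deg; tilt: tool body leans toward robot (-x mixer)
    c,s=np.cos(np.radians(yaw)),np.sin(np.radians(yaw))
    return R.from_rotvec([0,np.radians(-tilt),0])*R.from_matrix(np.array([[c,s,0],[s,-c,0],[0,0,-1.]]))
def rows(st,goals):
    R0=R.from_rotvec(st['tcp_rot']);p0=np.array(st['eef_pos'])
    for p,yaw,tilt in goals:
        d=R0.inv().apply(np.array(p)-p0)/.5; w=(R0.inv()*Rt(yaw,tilt)).as_rotvec()/(2*np.pi)
        print(np.round(np.r_[d,w],4).tolist())
def stat():
    from workcell import arm
    s=arm.observe();r=R.from_rotvec(s['tcp_rot']);x=r.apply([1,0,0]);z=r.apply([0,0,1])
    print('t%.2f'%s['t'],np.round(s['eef_pos'],4),'yaw %.1f'%np.degrees(np.arctan2(x[1],x[0])),'z',np.round(z,3),'F',np.round(s['ft_force'],1),'gap %.4f grip %.1f'%(s['finger_gap'],s['grip_force']),'q',np.round(s['q'],2))
    return s
E
python3 - <<'E'
from h import *
from workcell import arm
s=stat();c=arm.get_calibration('wrist')
print('cam in tool',R.from_rotvec(s['tcp_rot']).inv().apply(c['xyz']-s['eef_pos']))
h=world(MX,[-127,-36,150])[0];d=h.copy();d[2]=.058;print(h)
rows(s,[(h,91.8,8),(d,91.8,8)])
E
```

```text
t0.10 [ 0.2352 -0.6051  0.23  ] yaw 21.3 z [-0.001  0.002 -1.   ] F [ 0.5  0.2 -0.2] gap 0.0852 grip 0.0 q [ 1.1   0.38  0.04  1.6  -0.02  1.16 -0.05]
cam in tool [ 0.08358918  0.00127873 -0.14354509]
[ 0.43313698 -0.03109323  0.15      ]
[0.785, -0.926, 0.1621, -0.0201, 0.0129, -0.1957]
[0.7851, -0.9256, 0.3461, -0.0201, 0.0129, -0.1957]
```

Emit:
play_rows:
  targets:
    - [-1,0.785,-0.926,0.162,-0.0201,0.0129,-0.1957]
    - [-1,0.785,-0.926,0.162,-0.0201,0.0129,-0.1957]
    - [-1,0.785,-0.926,0.162,-0.0201,0.0129,-0.1957]
    - [-1,0.785,-0.926,0.162,-0.0201,0.0129,-0.1957]
    - [-1,0.785,-0.926,0.162,-0.0201,0.0129,-0.1957]
    - [-1,0.785,-0.926,0.162,-0.0201,0.0129,-0.1957]
    - [-1,0.785,-0.926,0.162,-0.0201,0.0129,-0.1957]
    - [-1,0.785,-0.926,0.162,-0.0201,0.0129,-0.1957]
    - [-1,0.785,-0.926,0.162,-0.0201,0.0129,-0.1957]
    - [-1,0.785,-0.926,0.162,-0.0201,0.0129,-0.1957]
    - [-1,0.785,-0.926,0.162,-0.0201,0.0129,-0.1957]
    - [-1,0.785,-0.926,0.162,-0.0201,0.0129,-0.1957]
    - [-1,0.785,-0.926,0.162,-0.0201,0.0129,-0.1957]
    - [-1,0.785,-0.926,0.162,-0.0201,0.0129,-0.1957]
    - [-1,0.785,-0.926,0.162,-0.0201,0.0129,-0.1957]
    - [-1,0.785,-0.926,0.162,-0.0201,0.0129,-0.1957]
    - [-1,0.785,-0.926,0.162,-0.0201,0.0129,-0.1957]
    - [-1,0.785,-0.926,0.162,-0.0201,0.0129,-0.1957]

```text
t: 1.9
eef_pos: [0.4334, -0.0334, 0.1503]
tcp_rot: [2.115, 2.177, 0.146]
ft_force: [-0.8, 0.1, -0.6]
finger_gap: 0.0002
grip_force: 0.0
```

```bash
python3 - <<'E'
from h import *
from workcell import arm
import cv2
s=stat();c=arm.get_calibration('wrist');im=arm.capture('wrist');cv2.imwrite('pics/w1.png',im[:,:,::-1])
import pickle;pickle.dump(c,open('w1.pkl','wb'))
print('tab predicted px',proj(c,world(MX,[-119,0,69])),'tip',proj(c,s['eef_pos']))
d=world(MX,[-127,-36,58])[0]
rows(s,[(d,91.8,8)])
E
```

```text
t1.90 [ 0.4334 -0.0334  0.1503] yaw 91.6 z [ 0.14  -0.003 -0.99 ] F [-0.8  0.1 -0.6] gap 0.0002 grip 0.0 q [ 0.61  0.02 -0.63  2.24  0.02  0.74 -0.  ]
tab predicted px [[271.54960407 167.04754146]] tip [[276.14942534 266.08773658]]
[0.0058, -0.0262, 0.1827, 0.0002, 0.0004, -0.0003]
```

View pics/w1.png

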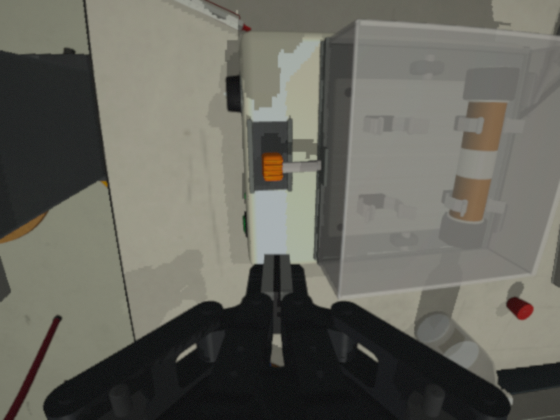

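The wrist view shows the tab at (272,166), against a prediction of (271.5,167), so the pose fits. I'll descend next.

Emit:
play_rows:
  targets:
    - [-1,0.006,-0.026,0.1,0,0,0]
    - [-1,0.006,-0.026,0.183,0,0,0]
    - [-1,0.006,-0.026,0.183,0,0,0]
    - [-1,0.016,-0.026,0.183,0,0,0]
    - [-1,0.026,-0.026,0.183,0,0,0]
    - [-1,0.026,-0.026,0.183,0,0,0]

```text
t: 2.55
eef_pos: [0.4342, -0.019, 0.06]
tcp_rot: [2.108, 2.179, 0.149]
ft_force: [0.4, -0.6, 0.4]
finger_gap: 0.0
grip_force: 0.0
```

Emit:
play_rows:
  targets:
    - [-1,0.006,0,0,0,0,0]
    - [-1,0.012,0,0,0,0,0]
    - [-1,0.016,0,0,0,0,0]
    - [-1,0.016,0,0,0,0,0]

```text
t: 2.95
eef_pos: [0.4334, -0.0118, 0.0583]
tcp_rot: [2.111, 2.179, 0.147]
ft_force: [1.1, -1.9, 0.7]
finger_gap: -0.0001
grip_force: 0.6
```

Emit:
play_rows:
  targets:
    - [-1,0.006,0,0,0,0,0]
    - [-1,0.012,0,0,0,0,0]
    - [-1,0.016,0,0,0,0,0]
    - [-1,0.016,0,0,0,0,0]
    - [-1,0.016,0,0,0,0,0]
    - [-1,0.016,0,0,0,0,0]
    - [-1,0.016,0,0,0,0,0]
    - [-1,0.016,0,0,0,0,0]
    - [-1,0.016,0,0,0,0,0]
    - [-1,0.016,0,0,0,0,0]

```text
t: 3.95
eef_pos: [0.4328, -0.0037, 0.0577]
tcp_rot: [2.112, 2.18, 0.147]
ft_force: [1.3, -2.7, 1.0]
finger_gap: -0.0004
grip_force: 1.1
```

```bash
python3 - <<'E'
from h import *
from workcell import arm
import cv2
s=stat();a=arm.capture('wrist')[:,:,::-1];b=arm.capture('scene')[150:290,170:310,::-1]
cv2.imwrite('pics/w2.png',cv2.hconcat([cv2.resize(a,(400,300)),cv2.resize(b,(300,300))]))
E
```

```text
t3.95 [ 0.4328 -0.0037  0.0577] yaw 91.8 z [ 0.141 -0.002 -0.99 ] F [ 1.3 -2.7  1. ] gap -0.0004 grip 1.1 q [ 0.48  0.22 -0.61  2.31  0.28  0.53 -0.31]
```

View pics/w2.png

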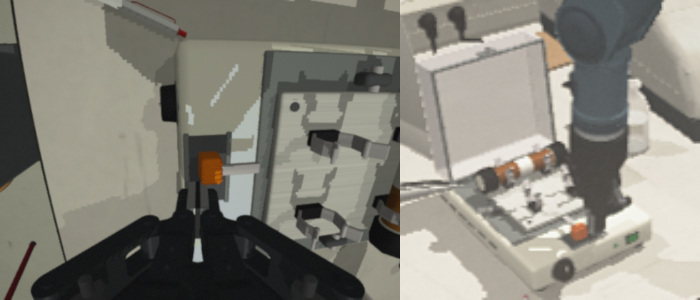

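The cover stands open and the tab is pushed aside. I'll retreat and go to hover over the tube.

```bash
python3 - <<'E'
from h import *
s=stat();rows(s,[([.432,-.03,.058],91.8,8),([.432,-.05,.18],91.8,8),([.4815,-.2845,.15],146,0)])
E
```

```text
t4.05 [ 0.4328 -0.0036  0.0578] yaw 91.8 z [ 0.141 -0.002 -0.99 ] F [ 1.7 -1.9  1.3] gap -0.0003 grip 1.1 q [ 0.48  0.22 -0.61  2.31  0.28  0.53 -0.31]
[-0.0526, -0.0032, -0.0006, 0.0002, 0.0003, 0.0001]
[-0.0942, 0.0298, -0.2421, 0.0002, 0.0003, 0.0001]
[-0.5656, 0.1044, -0.1679, 0.0203, 0.0115, -0.1502]
```

Emit:
play_rows:
  targets:
    - [-1,-0.053,-0.003,0,0,0,0]
    - [-1,-0.07,0.02,-0.1,0,0,0]
    - [-1,-0.094,0.03,-0.2,0,0,0]
    - [-1,-0.094,0.03,-0.242,0,0,0]
    - [1,-0.566,0.104,-0.168,0.0203,0.0115,-0.1502]
    - [1,-0.566,0.104,-0.168,0.0203,0.0115,-0.1502]
    - [1,-0.566,0.104,-0.168,0.0203,0.0115,-0.1502]
    - [1,-0.566,0.104,-0.168,0.0203,0.0115,-0.1502]
    - [1,-0.566,0.104,-0.168,0.0203,0.0115,-0.1502]
    - [1,-0.566,0.104,-0.168,0.0203,0.0115,-0.1502]
    - [1,-0.566,0.104,-0.168,0.0203,0.0115,-0.1502]
    - [1,-0.566,0.104,-0.168,0.0203,0.0115,-0.1502]
    - [1,-0.566,0.104,-0.168,0.0203,0.0115,-0.1502]
    - [1,-0.566,0.104,-0.168,0.0203,0.0115,-0.1502]

```text
t: 5.45
eef_pos: [0.4808, -0.2838, 0.1497]
tcp_rot: [-0.919, -3.003, 0.0]
ft_force: [0.2, 1.0, -0.1]
finger_gap: 0.085
grip_force: 0.0
```

```bash
python3 - <<'E'
from h import *
from workcell import arm
import cv2
s=stat();c=arm.get_calibration('wrist');im=arm.capture('wrist');cv2.imwrite('pics/w3.png',im[:,:,::-1])
import pickle;pickle.dump(c,open('w3.pkl','wb'))
cv2.imwrite('pics/top1.png',arm.capture('top')[:,:,::-1])
u=np.array([np.cos(np.radians(-34)),np.sin(np.radians(-34)),0]);p=np.array([.4815,-.2845,.030])
print('pred label top',proj(c,p),'label edges/caps',proj(c,[p+.048*u,p-.048*u]))
E
```

```text
t5.45 [ 0.4808 -0.2838  0.1497] yaw 146.0 z [-0.001  0.    -1.   ] F [ 0.2  1.  -0.1] gap 0.0850 grip 0.0 q [ 0.91  0.35 -0.53  1.87  0.21  0.97  1.26]
pred label top [[277.13794833 202.12085004]] label edges/caps [[277.13834807 248.79180878]
 [277.13541996 149.99422861]]
```

View pics/w3.png

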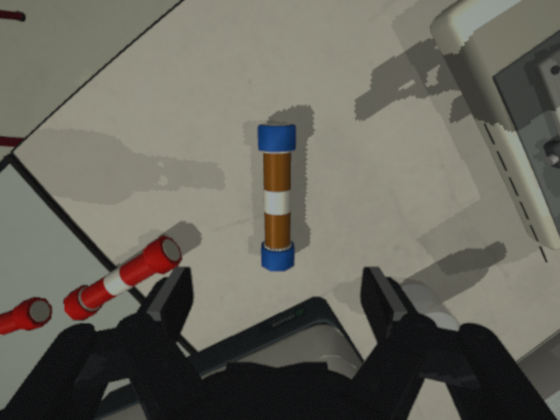

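The label is at (277.5,203) and the cap edges are at rows 151 and 247. Predictions were (277,202), 150 and 249, so the pose is confirmed. The red tubes at the left are clear of the fingers. I'll grasp it now.

Emit:
play_rows:
  targets:
    - [1,-0.002,0,0.1,0,0,0]
    - [1,-0.002,0,0.18,0,0,0]
    - [1,-0.002,0,0.24,0,0,0]
    - [1,-0.002,0,0.284,0,0,0]
    - [1,-0.002,0,0.284,0,0,0]
    - [-1,-0.002,0,0.284,0,0,0]
    - [-1,-0.002,0,0.284,0,0,0]
    - [-1,-0.002,0,0.284,0,0,0]
    - [-1,-0.002,0,0.284,0,0,0]
    - [-1,-0.002,0,0.284,0,0,0]
    - [-1,-0.002,0,0.284,0,0,0]
    - [-1,-0.002,0,0.284,0,0,0]
    - [-1,-0.002,0,0.284,0,0,0]
  squeeze: 80

```text
t: 6.85
eef_pos: [0.4832, -0.2859, 0.0097]
tcp_rot: [0.918, 3.002, -0.002]
ft_force: [-1.8, 1.3, 5.6]
finger_gap: 0.0232
grip_force: 78.3
```

```bash
python3 - <<'E'
from h import *
s=stat();f=world(MX,[-35,0,190])[0];print(f)
rows(s,[([.481,-.284,.2],146,0),(f,91.72,0)])
E
```

```text
t6.85 [ 0.4832 -0.2859  0.0097] yaw 146.0 z [ 0.002 -0.002 -1.   ] F [-1.8  1.3  5.6] gap 0.0232 grip 78.3 q [ 0.84  0.56 -0.45  1.93  0.36  0.72  1.15]
[0.52401575 0.00765016 0.19      ]
[0.0048, 0.0005, -0.3807, -0.0001, 0.0004, -0.0]
[0.2599, 0.5321, -0.3617, 0.0001, 0.0004, 0.1507]
```

The gap of 23 mm and the upward force suggest the pads grip the tube above its axis. I'll regrip a little deeper.

Emit:
play_rows:
  targets:
    - [0.2,0,0,0,0,0,0]
    - [0.2,0,0,0,0,0,0]
    - [0.2,0,0,0,0,0,0]
    - [0.2,0,0,0.005,0,0,0]
    - [0.2,0,0,0.009,0,0,0]
    - [0.2,0,0,0.009,0,0,0]

```text
t: 7.45
eef_pos: [0.4815, -0.2851, 0.0028]
tcp_rot: [-0.919, -3.003, 0.0]
ft_force: [0.1, -0.2, -0.9]
finger_gap: 0.051
grip_force: 0.0
```

Emit:
play_rows:
  targets:
    - [-1,0,0,0,0,0,0]
    - [-1,0,0,0,0,0,0]
    - [-1,0,0,0,0,0,0]
    - [-1,0,0,0,0,0,0]
    - [-1,0,0,0,0,0,0]
    - [-1,0,0,0,0,0,0]
    - [-1,0,0,0,0,0,0]
  squeeze: 60

```text
t: 8.15
eef_pos: [0.4823, -0.2854, 0.0036]
tcp_rot: [0.919, 3.004, -0.001]
ft_force: [-0.4, 0.1, 1.3]
finger_gap: 0.0244
grip_force: 58.9
```

```bash
python3 - <<'E'
from h import *
s=stat();f=world(MX,[-35,0,150])[0]
rows(s,[([.4823,-.2854,.18],146,0),(f,91.72,0)])
E
```

```text
t8.15 [ 0.4823 -0.2854  0.0036] yaw 146.0 z [ 0.    -0.001 -1.   ] F [-0.4  0.1  1.3] gap 0.0244 grip 58.9 q [ 0.83  0.57 -0.45  1.93  0.36  0.72  1.15]
[-0.0003, -0.0001, -0.3527, -0.0001, 0.0001, -0.0]
[0.2585, 0.5324, -0.293, -0.0, 0.0001, 0.1507]
```

Emit:
play_rows:
  targets:
    - [-1,0,0,-0.06,0,0,0]
    - [-1,0,0,-0.14,0,0,0]
    - [-1,0,0,-0.24,0,0,0]
    - [-1,0,0,-0.35,0,0,0]
    - [-1,0.05,0.1,-0.35,0,0,0.025]
    - [-1,0.1,0.2,-0.35,0,0,0.05]
    - [-1,0.14,0.29,-0.34,0,0,0.075]
    - [-1,0.18,0.37,-0.33,0,0,0.1]
    - [-1,0.22,0.44,-0.32,0,0,0.125]
    - [-1,0.2585,0.5324,-0.31,0,0,0.1507]
    - [-1,0.2585,0.5324,-0.293,0,0,0.1507]
    - [-1,0.2585,0.5324,-0.293,0,0,0.1507]
    - [-1,0.2585,0.5324,-0.293,0,0,0.1507]
    - [-1,0.2585,0.5324,-0.293,0,0,0.1507]

```text
t: 9.55
eef_pos: [0.5235, 0.0058, 0.1496]
tcp_rot: [2.189, 2.253, -0.003]
ft_force: [-0.1, 0.5, -0.4]
finger_gap: 0.0239
grip_force: 59.0
```

```bash
python3 - <<'E'
from h import *
from workcell import arm
import cv2
s=stat();c=arm.get_calibration('wrist');im=arm.capture('wrist')[:,:,::-1];cv2.imwrite('pics/w4.png',im)
import pickle;pickle.dump(c,open('w4.pkl','wb'))
t=np.array(s['eef_pos'])+[0,0,.0134]
print('tube axis ends',proj(c,t+R.from_rotvec(s['tcp_rot']).apply([[.07,0,0],[.048,0,0]])))
for y in(32,-32):
  print('clip tips y',y,proj(c,world(MX,[[-35-19,y,99],[-35+19,y,99],[-35,y,62]])))
print('black cap',proj(c,world(MX,[45,70,82])))
E
```

```text
t9.55 [0.5235 0.0058 0.1496] yaw 91.6 z [-0.001 -0.001 -1.   ] F [-0.1  0.5 -0.4] gap 0.0239 grip 59.0 q [ 0.41  0.29 -0.57  1.95  0.19  0.95 -0.22]
tube axis ends [[276.06995154 137.65950685]
 [276.11493524 187.33369781]]
clip tips y 32 [[248.85116669 183.17210318]
 [305.53181759 183.10881998]
 [277.1858294  171.6525608 ]]
clip tips y -32 [[251.64902421 267.19941399]
 [302.89668272 267.17717498]
 [277.25813387 245.19669874]]
black cap [[392.94403743 123.74895962]]
```

View pics/w4.png

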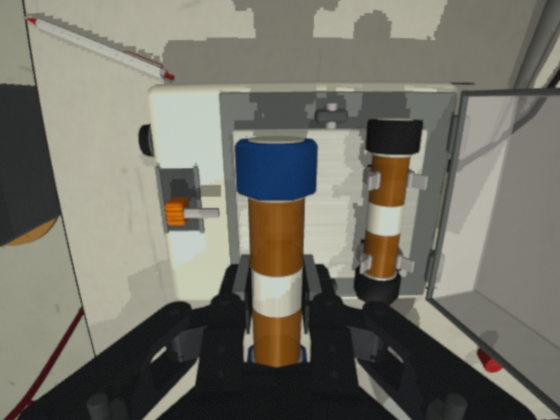

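The tube hangs straight and centred in the grip (cap at column 277, predicted 276). The black cap is at (393,124), as predicted, so the mixer pose holds. I'll lower into the clips.

Emit:
play_rows:
  targets:
    - [-1,0.004,0.001,0.04,0,0,0]
    - [-1,0.004,0.001,0.08,0,0,0]
    - [-1,0.004,0.001,0.1,0,0,0]
    - [-1,0.004,0.001,0.11,0,0,0]
    - [-1,0.004,0.001,0.11,0,0,0]

```text
t: 10.1
eef_pos: [0.5239, 0.0088, 0.0944]
tcp_rot: [-2.188, -2.253, 0.002]
ft_force: [-0.1, 0.3, -0.8]
finger_gap: 0.0244
grip_force: 59.0
```

Emit:
play_rows:
  targets:
    - [-1,0,0,0.01,0,0,0]
    - [-1,0,0,0.02,0,0,0]
    - [-1,0,0,0.03,0,0,0]
    - [-1,0,0,0.03,0,0,0]
    - [-1,0,0,0.03,0,0,0]

```text
t: 10.6
eef_pos: [0.5261, 0.01, 0.0816]
tcp_rot: [2.185, 2.253, 0.003]
ft_force: [-0.9, -0.5, 5.5]
finger_gap: 0.0241
grip_force: 59.8
```

Emit:
play_rows:
  targets:
    - [-1,0,0,0.008,0,0,0]
    - [-1,0,0,0.014,0,0,0]
    - [-1,0,0,0.02,0,0,0]
    - [-1,0,0,0.024,0,0,0]
    - [-1,0,0,0.026,0,0,0]
    - [-1,0,0,0.026,0,0,0]
    - [-1,0,0,0.026,0,0,0]

```text
t: 11.3
eef_pos: [0.5249, 0.0098, 0.0683]
tcp_rot: [2.186, 2.255, -0.001]
ft_force: [-2.3, -0.8, 10.1]
finger_gap: 0.0242
grip_force: 60.5
```

Emit:
play_rows:
  targets:
    - [-1,0,0,0.003,0,0,0]
    - [-1,0,0,0.005,0,0,0]
    - [-1,0,0,0.005,0,0,0]
    - [-1,0,0,0.005,0,0,0]

```text
t: 11.7
eef_pos: [0.525, 0.0098, 0.0682]
tcp_rot: [2.186, 2.254, -0.004]
ft_force: [-8.9, -0.1, 24.4]
finger_gap: 0.0241
grip_force: 62.0
```

```bash
python3 - <<'E'
from h import *
from workcell import arm
import cv2
s=stat();c=arm.get_calibration('wrist');im=arm.capture('wrist')[:,:,::-1]
sc=arm.capture('scene')[:,:,::-1][195:285,185:305];cv2.imwrite('pics/w5.png',cv2.hconcat([cv2.resize(im,(400,300)),cv2.resize(sc,(400,300),interpolation=cv2.INTER_CUBIC)]))
E
```

```text
t11.70 [0.525  0.0098 0.0682] yaw 91.7 z [-0.001 -0.003 -1.   ] F [-8.9 -0.1 24.4] gap 0.0241 grip 62.0 q [ 0.35  0.42 -0.52  2.    0.29  0.8  -0.31]
```

It reached a hard stop at TCP z .0682, where the home position predicts .0686. I'll relax the push, release and lift.

Emit:
play_rows:
  targets:
    - [-1,0,0,-0.005,0,0,0]
    - [0.1,0,0,-0.005,0,0,0]
    - [0.1,0,0,-0.005,0,0,0]
    - [0.1,0,0,-0.005,0,0,0]
    - [0.1,0,0,-0.005,0,0,0]
    - [0.1,0,0,-0.06,0,0,0]
    - [0.1,0,0,-0.12,0,0,0]
    - [0.1,0,0,-0.2,0,0,0]
    - [0.1,0,0,-0.2,0,0,0]
    - [0.1,0,0,-0.2,0,0,0]
    - [0.1,0,0,-0.2,0,0,0]

```text
t: 12.9
eef_pos: [0.5232, 0.0095, 0.1631]
tcp_rot: [-2.187, -2.253, 0.004]
ft_force: [-0.2, -0.5, -0.7]
finger_gap: 0.0469
grip_force: 0.0
```

```bash
python3 - <<'E'
from h import *
from workcell import arm
import cv2,pickle
s=stat();c=arm.get_calibration('wrist');pickle.dump(c,open('w6.pkl','wb'));im=arm.capture('wrist')[:,:,::-1];cv2.imwrite('pics/w6.png',im)
for nm,x in(('front',-35),('back',45)):
  print(nm,'cap far top/label top mid',proj(c,world(MX,[[x,70,99],[x,48,95],[x,0,95],[x,-48,95]])).round(1).tolist(), 'if 9mm high',proj(c,world(MX,[[x,70,108],[x,48,104]])).round(1).tolist())
E
```

```text
t12.90 [0.5232 0.0095 0.1631] yaw 91.7 z [-0.003 -0.    -1.   ] F [-0.2 -0.5 -0.7] gap 0.0469 grip 0.0 q [ 0.41  0.28 -0.58  1.94  0.18  0.98 -0.22]
front cap far top/label top mid [[277.8, 129.2], [277.8, 160.5], [277.7, 223.1], [277.7, 277.5]] if 9mm high [[277.8, 130.2], [277.8, 162.7]]
back cap far top/label top mid [[394.9, 129.9], [389.2, 160.9], [381.8, 223.1], [374.8, 277.3]] if 9mm high [[400.0, 131.0], [393.8, 163.2]]
```

View pics/w6.png

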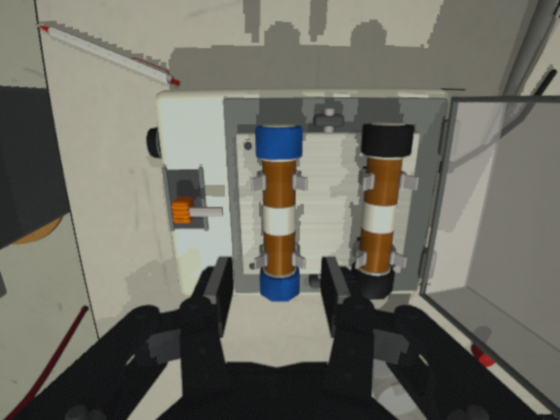

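The blue tube lies in both front clips, with caps at (278,140) and (279,285), looking just like the black one. I'll check its height and push it home with a gentle press of the shut fingers on the label.

Emit:
play_rows:
  targets:
    - [-1,0,0,0,0,0,0]
    - [-1,0,0,0,0,0,0]
    - [-1,0,0,0,0,0,0]
    - [-1,0,0,0,0,0,0]
    - [-1,0,0,0.06,0,0,0]
    - [-1,0,0,0.11,0,0,0]
    - [-1,0,0,0.122,0,0,0]
    - [-1,0,0,0.128,0,0,0]
    - [-1,0,0,0.128,0,0,0]

```text
t: 13.85
eef_pos: [0.5248, 0.0099, 0.1008]
tcp_rot: [2.187, 2.255, 0.0]
ft_force: [0.7, 0.3, 0.2]
finger_gap: 0.0001
grip_force: 0.0
```

Emit:
play_rows:
  targets:
    - [-1,0,0,0.004,0,0,0]
    - [-1,0,0,0.008,0,0,0]
    - [-1,0,0,0.012,0,0,0]
    - [-1,0,0,0.012,0,0,0]
    - [-1,0,0,0.012,0,0,0]

```text
t: 14.35
eef_pos: [0.5249, 0.0097, 0.095]
tcp_rot: [2.187, 2.254, 0.001]
ft_force: [-0.5, -0.3, 3.6]
finger_gap: 0.0002
grip_force: 1.7
```

Emit:
play_rows:
  targets:
    - [-1,0,0,0.003,0,0,0]
    - [-1,0,0,0.006,0,0,0]
    - [-1,0,0,0.006,0,0,0]
    - [-1,0,0,0.006,0,0,0]

```text
t: 14.75
eef_pos: [0.5265, 0.0098, 0.0947]
tcp_rot: [2.185, 2.252, 0.002]
ft_force: [-3.1, -1.9, 16.5]
finger_gap: -0.0001
grip_force: 8.5
```

Emit:
play_rows:
  targets:
    - [-1,0,0,-0.02,0,0,0]
    - [-1,0,0,-0.1,0,0,0]
    - [-1,0,0,-0.2,0,0,0]
    - [-1,0,-0.1,-0.3,0,0,0]
    - [-1,0,-0.1,-0.3,0,0,0]
    - [-1,0,-0.1,-0.3,0,0,0]
    - [-1,0,-0.1,-0.3,0,0,0]

```text
t: 15.45
eef_pos: [0.4742, 0.008, 0.2411]
tcp_rot: [2.187, 2.254, -0.001]
ft_force: [0.7, 0.0, 0.2]
finger_gap: 0.0
grip_force: 0.0
```

```bash
python3 - <<'E'
from h import *
from workcell import arm
import cv2
stat();a=arm.capture('scene')[:,:,::-1][135:285,125:325];b=arm.capture('top')[:,:,::-1][140:290,100:300]
cv2.imwrite('pics/f.png',cv2.hconcat([cv2.resize(x,(400,300),interpolation=cv2.INTER_CUBIC) for x in(a,b)]))
E
```

```text
t15.45 [0.4742 0.008  0.2411] yaw 91.7 z [ 0.    -0.001 -1.   ] F [0.7 0.  0.2] gap 0.0000 grip 0.0 q [ 0.49  0.07 -0.61  1.97  0.05  1.11 -0.11]
```

View pics/f.png

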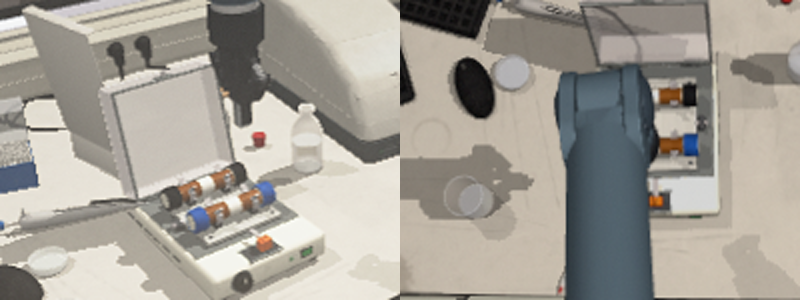

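The cover is fully open and the blue tube sits level in the front clips, firm at 16 N. The robot is clear, and the beaker, bottle and dish look untouched.

```bash
python3 -c "
from workcell import arm
print(arm.sign_off())"
```

```text
the job is handed in; nothing more can be done
None
```

The blue-capped tube is pressed fully home in both front clips, the mixer cover is left open, the other objects look undisturbed in the final pictures, and I handed the job in at about 15.5 s of the 54 s allowed.

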